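# Fetch a dried casting from behind the sprung flap and complete the row of houses

## Robot

A 6-joint arm with a two-finger parallel gripper is mounted at the origin on a cart in front of the work surface, level with it; the furniture and walls round the work are solid. World frame = base frame: x ahead of the robot, y to its left, z up, the work surface at z = 0. Lengths are in m, angles in rad, forces in N, time in s.
With the tool pointing down it reaches from about 0.275 to 0.85 m from the base axis. Payload 5.2 kg.
Tool frame: the origin (TCP) lies at the centre of the arm's flange, where the gripper is bolted on; the fingertips stand 173 mm ahead of it and the grasp point (between the pads) lies 155 mm ahead of it; z points along the fingers, y is the direction in which the jaws open and shut (so a half turn about z gives the same grasp; the last joint's range is limited). The gripper opens to 85 mm and grips with 20 to 120 N. Pads are 22 mm wide; open, the fingers measure 114 mm over their backs; the gripper's body (76 mm by 85 mm) begins 54 mm behind the grasp point. The pads swing forward as they close: fully open they stand 13 mm farther back than shut.
Start: joints at [0.951, 0.259, 1.535, -0, 1.348, -0.203], TCP at [0.223, 0.503, 0.405] pointing down, gripper open.
Joint ranges: [-3.14, 3.14], [-0.91, 2.08], [0.19, 2.58], [-1.22, 4.36], [0.22, 2.71], [-3.12, 3.12]. Speed limits (rad/s): [2.57, 2.57, 3.14, 3.14, 3.14, 3.14].

## Interface

Orientations are given as a rotation vector (axis times angle).
In Python, from rig import bot gives the robot as it stands.
- The arm moves only by the tool move_arm, never from a script. Its argument "motion" is a list of rows, each a list of 7 numbers: the turn, a rotation vector about the tool's x, y, z scaled (see below), then the shift along the tool's x, y, z scaled (see below), then the finger opening in mm, from 0 to 85.4. A call has 1 to 20 rows; each row is the pose to reach, as a shift and turn from the pose measured when the call began, along the tool's axes at that moment; what a row does not reach only later rows make up. The controller multiplies each number of a shift by 0.5 m and each number of a turn by 90 degrees. A row lasts 1/8 s, in which the tool goes at most 62.5 mm and 10.7 degrees, less where a joint would pass 70% of its speed; a pose out of reach is approached as far as the arm can. A call with a number of a shift or a turn outside -1 to 1 is refused whole. A call with a gripper value outside its range is refused whole. The fingers move at their own pace and stop on an object; the grip force is fixed at half the most. Time passes only in rows, so rows that repeat a pose let the fingers close. It gives the time, the measured TCP pose, the force and the opening at its end, in the units of the state.
- bot.sense(): the state, without advancing time (a new reading comes with each control period).
- bot.capture(name): name is "side" or "top" or "wrist"; returns a dict with "pixels" (480x640x3 uint8, red, green, blue), "fx", "fy", "cx", "cy" (pixels), "origin" and "rotation" of the camera in the world; the wrist camera has in their place "hand_eye" (4x4, takes a point from camera to tool coordinates, whose origin is the TCP and whose axes are the flange's). Camera axes: x right, y down, z forward; pixel columns grow to the right and rows downward; lengths in m; the calibration is good to about 2 mm. A picture is of the moment at which its call begins: read the wrist's pose just before it. There is no depth.
- bot.hand_in(): hands the job in, once; it reports no verdict.
Trained networks look in the newest picture that a camera, given by its name, has taken for a name from the list of things; names that differ only in an ending like _2 or _b are one class to them, and where a whole thing is asked for, a point or a joint stands for the part that bears it (a point fixed in the world has none). Each returns a list of dicts, best first, with "conf" (0 to 1); they miss things now and then, are a little off and sometimes report something else, mostly with a low value. They report only what shows in the picture. A call takes as long as a camera call.
- bot.silhouettes(camera, thing): "mask" (480x640 bool, what is visible of it) and "bbox" ([left, top, right, bottom] in pixels, round what is visible of it).
The state is a dict: "clock": time; "qpos": joint angles; "dq": joint speeds; "tau": joint torques, N m; "tcp_pos": TCP position; "tcp_rot": TCP orientation; "contact_force": force on the tool from outside, world axes, zero at the start; "wrist_torque": the same for the moment, N m; "opening": finger opening in m.
Only numpy, scipy, OpenCV 4.12 (cv2) and the standard library are available. Lean on these libraries where they do the work, as an engineer would, in place of code of your own. Each camera call takes 0.05 s, during which the arm holds its last target.

## Task

Clear the steel weight off the empty end plot of the model board and set it down on the bench beside the board. Reach in behind the drying box's sprung flap, keeping the flap open with your hand, take out the short, tall house block and stand it upright in that plot squarely in line with the row, its ridge parallel to its neighbours'. Leave the long, low block where it is in the box with the flap shut again, and do not knock over the glue bottle.

Things in the scene. Friction and masses are not known exactly. Their poses are not given: they have to be found in the camera images.
- dry_box: Fixed drying box: grey metal hood 190 mm deep (x), 300 wide (y), 210 high. Origin: centre of underside, at bench height; x to its back, open front at x = -95 mm, z up. Floor at z = 18 mm; front sill 28 mm high, 6 thick; 290 mm clear between side walls. A roof (see hood_edge) overhangs the two blocks inside: no room for an upright hand; a tool tilted 30 to 45 degrees, fingertips pointing down and to the back, goes under it.
- flap (a joint): Clear flap over the lower box front, 284 mm wide, 75 high, 3 thick (upper edge an 8 mm bead), no handle; hinge along its lower edge at x = -92, z = 30 mm of the box. 0 = shut, leaning 8 degrees back; grows as its upper edge swings out to the front; stop at 1.6 rad. A spring pulls it shut (about 1 N at its edge when shut, 2 to 3 N far open); let go, it springs shut.
- flap_edge (a point): Middle of the flap's upper edge (moves with the flap). Shut, it lies at x = -82, z = 104 mm of the box; the gap up to the roof's edge is about 95 mm across the line of a tool tilted 40 degrees. The hand goes in over this edge, then its underside presses the flap outwards while the fingers come down to the blocks; pushed end-on along the tool, the edge would jam.
- hood_edge (a point): Middle of the roof's front lower edge, at x = -26 mm, z = 202 mm of the box, fixed to it; a rolled bead there reaches 3 mm further forward. Axes as the box's.
- house_mid (a point): The block to fetch: short, tall grey cast house, about 60 g; walls 30 mm (x) by 36 mm (y), 30 high; gable roof, 34 by 40 mm at the eaves, ridge along its x at 44 mm. This point: its centre, 22 mm above its underside. It starts upright on the box's floor, left or right, ridge roughly across the box, about 60 mm behind its front. Grip its two gable ends (34 mm apart) at mid height; over 25 mm is free beside each.
- long_house_mid (a point): The block to leave: longer, lower cast house, 32 mm (x) by 54 mm (y) by 36 mm high. This point is its centre, 18 mm above its underside. It stands in the box beside the other.
- terrace_board: Plywood model board, fixed, 152 mm (x) by 100 mm (y), top at 8.5 mm. Origin: centre of its underside; x points along the row, away from the robot. Two houses of the kind to fetch are fixed on it at x = 2 and 48 mm, y = 0, ridges along y, tops at z = 50 mm; the end plot is nearest the robot.
- plot (a point): Centre of the floor of the empty plot, a pocket 2.5 mm deep, 44 mm (x) by 38 mm (y), floor 6 mm above the bench, at x = -44 mm, y = 0 of the board. Axes as the board's: the ridge of the house must run along y (either way round). A house standing in it has its centre 22 mm above this point.
- steel_weight_mid (a point): Ground steel weight, 25 mm (x) by 40 mm (y) by 25 mm high, 0.19 kg, plain metal. This point is its centre. It starts flat in the plot, its long side along the board's x; grip it across its 25 mm width from above.
- bottle_mid (a point): Glue bottle, 34 mm in diameter, 92 mm high, standing on the bench; bystander. This point is its centre, half-way up.
- parts_case: Closed blue parts case with a clear lid, 119 mm (x) by 167 mm (y), 39 high, fixed on the bench to the right; bystander. Origin: centre of its underside. Its near side is 50 mm from the front edge of the bench. The bench is bare from there back to 0.52 m from the robot's base; further back and to the left lies a pale sheet 7 mm thick, on which the box stands.
- bench_vice: Blue bench vice, fixed on the bench to the right of the parts case, 191 mm (x) by 124 mm (y), 130 high; bystander. Origin: about the centre of its underside.
- eraser_mid (a point): Eraser in a sleeve, 20 x 46 x 12 mm, lying on the bench in front of the box; bystander. This point is its centre.

How it is judged:
On the way, in this order (a step that is already met when the one before it is completed fails the run):
1. the house block is gripped behind the flap, inside the box, while the flap is held open (x of house_mid in the frame of dry_box above -0.08 m and z of house_mid in the frame of dry_box below 0.12 m and value of joint flap above 0.2 rad and contact force between the fingers and house above 0.5 N), for 0.1 s.
2. the house block is out of the box and the flap has shut behind it (horizontal distance between house_mid and dry_box above 0.13 m and value of joint flap below 0.06 rad), for 0.1 s.
At the end, for the whole second after the job is handed in: The short house stands upright on the floor of the end plot (centre within 7 mm, squared to the row within 11 degrees) and is at rest; the steel weight lies still on the bench, clear of the model board; the flap is shut (under 0.05 rad); the long block is in the box (x of house_mid in the frame of plot between -0.007 and 0.007 m and y of house_mid in the frame of plot between -0.007 and 0.007 m and z of house_mid in the frame of plot below 0.0235 m and angle between house_mid's own z axis and vertical below 0.06 rad and angle between the y axis of house_mid and the x axis of plot, either way round below 0.2 rad and linear speed of each of house, steel_weight below 0.01 m/s and (x of steel_weight_mid in the frame of plot above 0.13 m or x of steel_weight_mid in the frame of plot below -0.05 m or y of steel_weight_mid in the frame of plot above 0.065 m or y of steel_weight_mid in the frame of plot below -0.065 m) and height (world z) of steel_weight_mid below 0.024 m and value of joint flap below 0.05 rad and x of long_house_mid in the frame of dry_box above -0.08 m); the robot touches nothing.
It fails at once if the long block is pushed more than 25 mm from its place or tipped (distance of long_house_mid from where it was at the start of the episode above 0.025 m or angle between long_house_mid's own z axis and vertical above 0.35 rad).
It fails at once if the glue bottle is knocked over (angle between bottle_mid's own z axis and vertical above 0.6 rad).
It also fails if it takes over 58 s, if anything falls off the work surface, if the arm or the gripper's body presses on something with over 40 N, if the wrist force passes 120 N, or if a joint passes its speed limit or range.

## Working session

There is one attempt and no reset: what is moved stays moved. The work goes in short steps, Python scripts to look and compute and a tool call to move; the robot and the scene stay as the last step left them, time stands still between calls to the robot, and variables do not carry over. Pictures are saved under pics/ and viewed, and the job is handed in when it is done.

Besides the shell and the picture viewer there is one more tool, called after "Call:" as name([rows], argument=value, ...), one row to a line, values as JSON. move_arm: Moves the arm, as the interface text tells. Its arguments: {"type":"object","properties":{"motion":{"type":"array","items":{"type":"array","items":{"type":"number"}}}},"required":["motion"]}

```bash
ls; mkdir -p pics; python3 - <<'E'
from rig import bot
import cv2
print(bot.sense())
for n in ["side","top","wrist"]:
    c=bot.capture(n)
    cv2.imwrite(f"pics/{n}0.png",c["pixels"][:,:,::-1])
    print(n,{k:v for k,v in c.items() if k!="pixels"})
E
```

```text
pics
{'clock': 0.0, 'qpos': array([ 9.51192693e-01,  2.59356629e-01,  1.53608795e+00, -5.51031621e-07,
        1.34797966e+00, -2.02794838e-01]), 'dq': array([-0.00070418, -0.00082982,  0.00062112, -0.00018079, -0.00066103,
        0.00086539]), 'tau': array([-1.09107168e-03, -4.46012950e+01, -2.90575272e+01, -3.77497017e-04,
        1.15612376e-02,  3.13629801e-05]), 'tcp_pos': array([0.22251532, 0.50274714, 0.4038651 ]), 'tcp_rot': array([-6.49840866e-01, -3.07289896e+00,  2.63693817e-03]), 'contact_force': array([-1.21861211,  0.03734101,  0.32974803]), 'wrist_torque': array([-0.01973996, -0.00787472,  0.01806463]), 'opening': 0.08516928429876938}
side {'fx': 558.6336160870873, 'fy': 558.6336160870873, 'cx': 311.9739662998095, 'cy': 232.74356521544604, 'origin': array([ 0.83512717, -0.32124193,  1.00687334]), 'rotation': array([-2.49071968, -0.79349317,  0.24089188])}
top {'fx': 469.3466660436769, 'fy': 469.3466660436769, 'cx': 321.8705463226716, 'cy': 245.14151292593553, 'origin': array([0.35713201, 0.10053546, 1.02610794]), 'rotation': array([-2.13714182,  2.13384875, -0.18186329])}
wrist {'fx': 405.0403342609566, 'fy': 405.0403342609566, 'cx': 319.75541645564476, 'cy': 236.5523414611529, 'hand_eye': array([[ 2.92469497e-04, -9.65952564e-01, -2.58719074e-01,
         6.56029788e-02],
       [ 9.99999926e-01,  3.46806037e-04, -1.64381791e-04,
         4.32681711e-04],
       [ 2.48510349e-04, -2.58719007e-01,  9.65952594e-01,
         3.09906255e-02],
       [ 0.00000000e+00,  0.00000000e+00,  0.00000000e+00,
         1.00000000e+00]])}
```

View pics/side0.png

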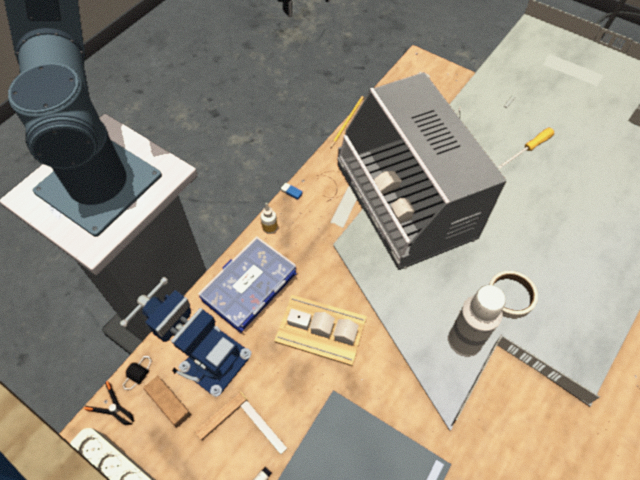

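View pics/top0.png

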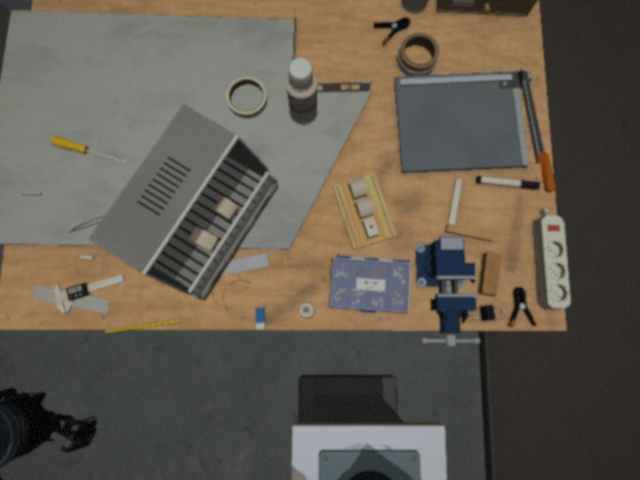

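View pics/wrist0.png

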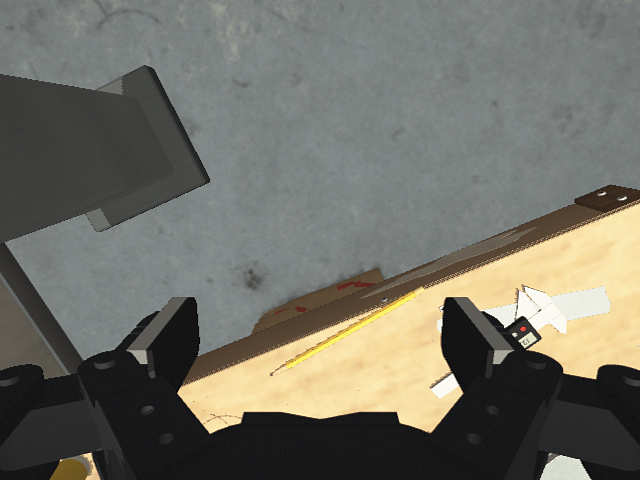

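```bash
python3 - <<'E'
from rig import bot
import cv2,numpy as np,pickle
res={}
for n in ["side","top"]:
    for t in ["dry_box","flap_edge","house_mid","long_house_mid","terrace_board","steel_weight_mid","bottle_mid","parts_case","eraser_mid"]:
        r=bot.silhouettes(n,t); res[n,t]=r
        print(n,t,[(round(d["conf"],2),[int(v) for v in d["bbox"]],int(d["mask"].sum()), np.round(np.argwhere(d["mask"]).mean(0)[::-1],1)) for d in r[:3]])
pickle.dump(res,open("sil.pkl","wb"))
s=cv2.imread("pics/side0.png"); t=cv2.imread("pics/top0.png")
cv2.imwrite("pics/s_box.png",cv2.resize(s[65:275,325:515],None,fx=2.85*1.4/1.4,fy=2.85,interpolation=cv2.INTER_CUBIC))
cv2.imwrite("pics/s_board.png",cv2.resize(s[280:380,260:385],None,fx=6,fy=6,interpolation=cv2.INTER_CUBIC))
cv2.imwrite("pics/t_box.png",cv2.resize(t[95:310,80:290],None,fx=2.75,fy=2.75,interpolation=cv2.INTER_CUBIC))
cv2.imwrite("pics/t_board.png",cv2.resize(t[165:255,320:410],None,fx=6.5,fy=6.5,interpolation=cv2.INTER_CUBIC))
E
```

```text
side dry_box [(0.57, [337, 71, 502, 270], 20416, array([418.1, 170.1])), (0.28, [275, 295, 365, 366], 3867, array([322.3, 330.4]))]
side flap_edge [(0.93, [343, 135, 409, 256], 2349, array([373. , 198.9])), (0.72, [277, 294, 364, 365], 3823, array([322.6, 330.4]))]
side house_mid [(0.73, [390, 199, 412, 223], 423, array([401.3, 209.6]))]
side long_house_mid [(0.88, [373, 172, 400, 194], 382, array([386.8, 181.4]))]
side terrace_board [(0.86, [271, 297, 367, 368], 3710, array([322.7, 330.6]))]
side steel_weight_mid [(0.66, [340, 133, 411, 259], 2384, array([373.2, 199.6])), (0.64, [287, 308, 311, 328], 352, array([298.5, 318.9]))]
side bottle_mid [(0.89, [259, 203, 277, 234], 366, array([267.9, 219.6]))]
side parts_case [(0.76, [198, 234, 297, 330], 4900, array([247.2, 283.6]))]
side eraser_mid [(0.64, [282, 181, 301, 195], 182, array([291.2, 190.9]))]
top dry_box []
top flap_edge [(0.86, [191, 172, 274, 297], 2298, array([232.3, 236.5]))]
top house_mid [(0.74, [217, 196, 236, 217], 287, array([226. , 208.2]))]
top long_house_mid [(0.94, [188, 229, 216, 248], 399, array([203.5, 239. ]))]
top terrace_board [(0.75, [332, 174, 396, 247], 2698, array([362.5, 209.5]))]
top steel_weight_mid [(0.73, [298, 299, 313, 321], 239, array([306.2, 309.8])), (0.51, [364, 217, 377, 240], 235, array([369.8, 227.6])), (0.2, [334, 173, 395, 248], 2800, array([363.2, 209.5]))]
top bottle_mid [(0.57, [296, 303, 311, 316], 157, array([305.7, 310.5])), (0.42, [330, 172, 394, 248], 2869, array([362.4, 210.1]))]
top parts_case [(0.87, [328, 255, 407, 313], 4021, array([369.5, 284.3])), (0.61, [332, 174, 395, 251], 2844, array([363. , 210.1]))]
top eraser_mid [(0.79, [254, 310, 264, 330], 208, array([259.7, 318.2]))]
```

View pics/s_box.png

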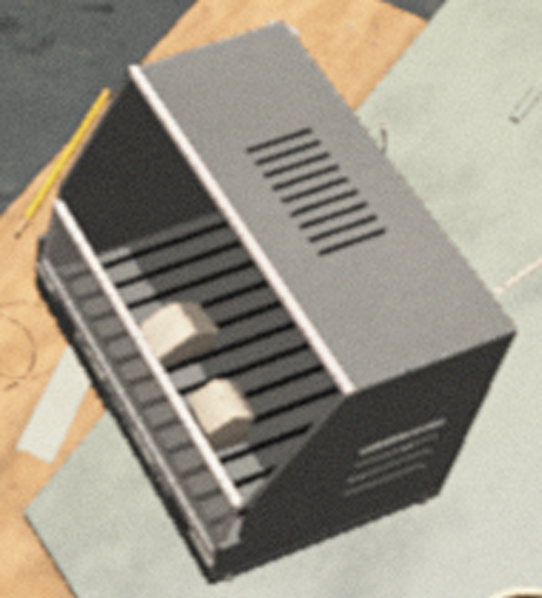

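View pics/t_box.png

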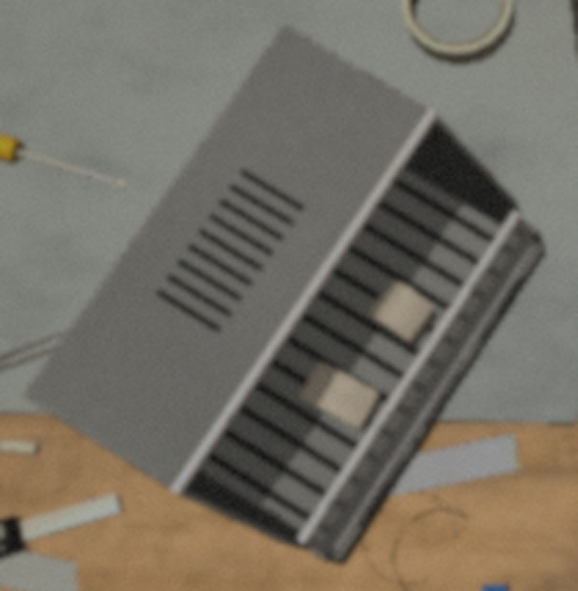

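View pics/s_board.png

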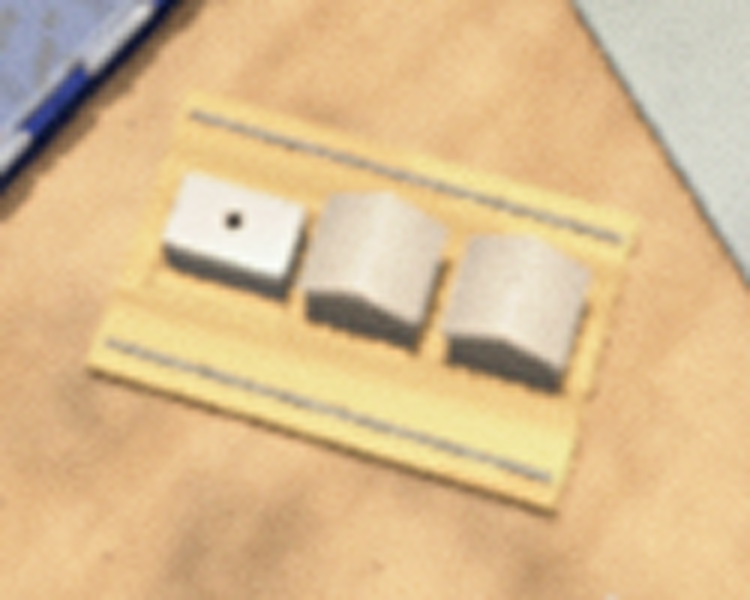

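View pics/t_board.png

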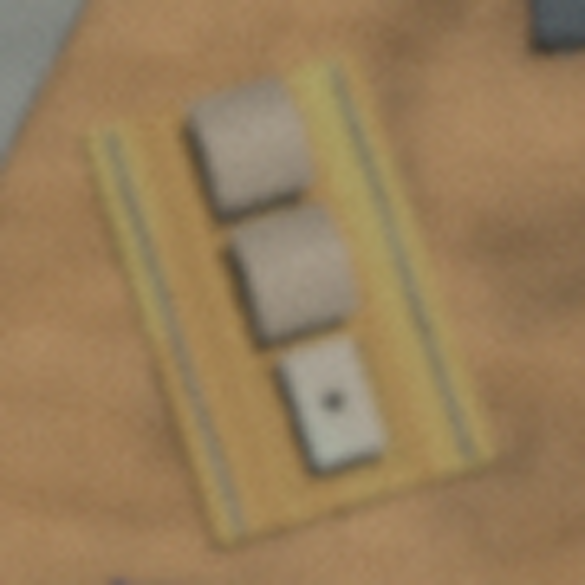

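```bash
cat > h.py <<'E'
import numpy as np, cv2
from scipy.spatial.transform import Rotation as R
from scipy.optimize import least_squares
CAM={"side":(558.6336160870873,311.9739662998095,232.74356521544604,np.array([0.83512717,-0.32124193,1.00687334]),R.from_rotvec([-2.49071968,-0.79349317,0.24089188])),
"top":(469.3466660436769,321.8705463226716,245.14151292593553,np.array([0.35713201,0.10053546,1.02610794]),R.from_rotvec([-2.13714182,2.13384875,-0.18186329]))}
def proj(c,P):
    f,cx,cy,o,r=CAM[c]; q=r.inv().apply(np.atleast_2d(P)-o)
    return np.c_[f*q[:,0]/q[:,2]+cx,f*q[:,1]/q[:,2]+cy]
def ray(c,uv):
    f,cx,cy,o,r=CAM[c]; d=r.apply([(uv[0]-cx)/f,(uv[1]-cy)/f,1]); return o,d
def at_z(c,uv,z):
    o,d=ray(c,uv); return o+d*(z-o[2])/d[2]
def tf(p,P):
    c,s=np.cos(p[2]),np.sin(p[2]); P=np.atleast_2d(np.array(P,float))
    return np.c_[p[0]+c*P[:,0]-s*P[:,1],p[1]+s*P[:,0]+c*P[:,1],P[:,2]]
def inv(p,P):
    c,s=np.cos(p[2]),np.sin(p[2]); P=np.atleast_2d(np.array(P,float)); d=P[:,:2]-p[:2]
    return np.c_[c*d[:,0]+s*d[:,1],-s*d[:,0]+c*d[:,1],P[:,2]]
def fit(obs,p0):
    def f(p): return np.concatenate([ (proj(c,tf(p,P))-uv).ravel() for c,P,uv in obs])
    r=least_squares(f,p0,loss="soft_l1"); return r.x,f(r.x).reshape(-1,2)
def tri(us,ut):
    A=[];b=[]
    for c,uv in (("side",us),("top",ut)):
        o,d=ray(c,uv); d=d/np.linalg.norm(d); M=np.eye(3)-np.outer(d,d); A.append(M);b.append(M@o)
    return np.linalg.lstsq(np.vstack(A),np.hstack(b),rcond=None)[0]
E
python3 - <<'E'
from h import *
H=[[-.027,.15,.206],[-.027,-.15,.206],[-.082,.142,.105],[-.082,-.142,.105],[.095,.15,.21],[.095,-.15,.21]]
s=[[371.7,89.6],[447.8,201.8],[345.4,136.2],[409.2,240.4],[425,73.8],[505.7,180.8]]
t=[[144.7,273.2],[237.1,135.7],[190.2,291.7],[268,173.2],[90.9,238.6],[184.4,105.2]]
obs=[("side",[a],[b]) for a,b in zip(H,s)]+[("top",[a],[b]) for a,b in zip(H,t)]
bx,r=fit(obs,[.6,.5,.6]); print("box",bx,np.degrees(bx[2]));print(r.round(1).tolist())
for c in("side","top"):
  b,r=fit([o for o in obs if o[0]==c],[.6,.5,.6]); print(c,b)
B=[[-.076,.05,.0085],[.076,.05,.0085],[.076,-.05,.0085],[-.076,-.05,.0085]]
s=[[291.7,295.8],[366.2,315.5],[352.2,364.8],[274.7,341.2]]
t=[[353.5,249.2],[333.5,185],[372,173.8],[395.7,235]]
ob=[("side",[a],[b]) for a,b in zip(B,s)]+[("top",[a],[b]) for a,b in zip(B,t)]
bo,r=fit(ob,[.45,0,0.2]); print("board",bo,np.degrees(bo[2]));print(r.round(1).tolist())
for c in("side","top"):
  b,r=fit([o for o in ob if o[0]==c],[.45,0,.2]); print(c,b)
print("plot",tf(bo,[-.044,0,.006]))
for n,us,ut in(("house",[401.3,209.6],[226,208.2]),("long",[386.8,181.4],[203.5,239])):
  P=tri(us,ut);print(n,P,inv(bx,P), inv(bx,at_z("side",us,.045)),inv(bx,at_z("top",ut,.045)))
print("weight",tri([298.5,318.9],[369.8,227.6]),at_z("top",[371.2,226.5],.031),inv(bo,at_z("top",[371.2,226.5],.031)),inv(bo,at_z("side",[299,316.5],.031)))
for n,u,z in(("bottle",[267.9,219.6],.046),("eraser",[291.2,190.9],.006),("case",[247,283],.03)): print(n,at_z("side",u,z))
E
```

```text
box [0.58539119 0.35220913 1.02186241] 58.548403558136435
[[-1.4, -0.2], [-0.9, 2.1], [-0.5, -1.4], [-0.6, 0.5], [-0.2, -3.4], [2.1, -1.0], [0.7, 1.0], [2.1, 0.3], [-0.4, -0.9], [0.1, -1.1], [-3.1, -0.7], [-0.6, -2.7]]
side [0.58653537 0.35202615 1.02074014]
top [0.58419887 0.35195539 1.02225381]
board [0.60772175 0.00342729 0.31373531] 17.975709280674955
[[-0.1, -1.3], [0.5, 0.4], [0.6, -0.3], [-0.2, -0.3], [0.3, -0.1], [-1.2, 0.6], [2.4, -1.3], [1.1, 0.4]]
side [0.60777261 0.00273705 0.31771121]
top [0.60775038 0.00508278 0.31594168]
plot [[ 0.56586951 -0.01015171  0.006     ]]
house [0.60218624 0.3030684  0.04206678] [[-0.03315774 -0.0399681   0.04206678]] [[-0.03624697 -0.04155843  0.045     ]] [[-0.0322758  -0.04000637  0.045     ]]
long [0.53684396 0.35128979 0.03520313] [[-0.02611515  0.04093504  0.03520313]] [[-0.03081775  0.03482603  0.045     ]] [[-0.02868588  0.04107517  0.045     ]]
weight [ 0.56522857 -0.00820227  0.01895371] [ 0.56609919 -0.00894737  0.031     ] [[-0.04340985  0.00107467  0.031     ]] [[-0.04384144  0.00152612  0.031     ]]
bottle [0.39184468 0.12142618 0.046     ]
eraser [0.36925706 0.22860184 0.006     ]
case [ 0.44127542 -0.01031445  0.03      ]
```

```bash
cat >> h.py <<'E'
from rig import bot
def ori(yaw,tilt,flip=0):
    """tool z tilted `tilt` deg from down towards azimuth yaw(deg); tool x = toward yaw/up (camera on top)"""
    a=np.radians(yaw);t=np.radians(tilt);h=np.array([np.cos(a),np.sin(a),0]);k=np.array([0,0,1.])
    z=np.sin(t)*h-np.cos(t)*k; x=np.cos(t)*h+np.sin(t)*k
    if flip:x=-x
    return R.from_matrix(np.c_[x,np.cross(z,x),z])
def cmd(grasp,Rt,s=None,depth=.155):
    s=s or bot.sense(); R0=R.from_rotvec(s["tcp_rot"]); p=np.array(grasp)-Rt.apply([0,0,depth])
    w=(R0.inv()*Rt).as_rotvec()/(np.pi/2); d=R0.inv().apply(p-s["tcp_pos"])/.5
    print("TCP",p.round(3),"dist",np.linalg.norm(d)*.5,"deg",np.linalg.norm(w)*90); print([float(v) for v in np.r_[w,d].round(4)])
def st():
    s=bot.sense(); r=R.from_rotvec(s["tcp_rot"]); print("t",s["clock"],"q",s["qpos"].round(2),"tcp",s["tcp_pos"].round(4),"grasp",(s["tcp_pos"]+r.apply([0,0,.155])).round(4),"F",s["contact_force"].round(1),"op",round(s["opening"]*1000,1)); return s
def wshot(name):
    s=bot.sense(); c=bot.capture("wrist"); cv2.imwrite(f"pics/{name}.png",c["pixels"][:,:,::-1])
    return wc(s,c)
def wc(s,c):
    T=np.eye(4);T[:3,:3]=R.from_rotvec(s["tcp_rot"]).as_matrix();T[:3,3]=s["tcp_pos"];T=T@c["hand_eye"]
    CAM["wrist"]=(c["fx"],c["cx"],c["cy"],T[:3,3],R.from_matrix(T[:3,:3])); 
    import pickle; pickle.dump(CAM["wrist"],open("wrist.pkl","wb")); return T
def lw(): 
    import pickle; CAM["wrist"]=pickle.load(open("wrist.pkl","rb"))
BOX=np.array([0.5854,0.3522,1.0218]); BOARD=np.array([.6077,.0037,.315])
E
python3 - <<'E'
from h import *
st(); cmd([.566,-.009,.20],ori(18,0))
E
```

```text
t 1.05 q [ 0.95  0.26  1.54  0.    1.35 -0.2 ] tcp [0.2227 0.5029 0.4047] grasp [0.2227 0.5029 0.2497] F [-0.5  0.8 -0. ] op 85.5
TCP [ 0.566 -0.009  0.355] dist 0.6183999282396778 deg 138.11836303582257
[0.0, -0.0, 1.5346, -1.0424, -0.6582, 0.0994]
```

Call:
move_arm([
  [0,0,0.12,-0.08,-0.05,0,60],
  [0,0,0.24,-0.16,-0.1,0,60],
  [0,0,0.36,-0.25,-0.16,0,60],
  [0,0,0.48,-0.35,-0.22,0,60],
  [0,0,0.6,-0.45,-0.28,0,60],
  [0,0,0.72,-0.54,-0.34,0,60],
  [0,0,0.84,-0.62,-0.4,0,60],
  [0,0,0.9,-0.7,-0.44,0,60],
])

```text
clock: 2.05
tcp_pos: [0.4541, 0.1583, 0.405]
tcp_rot: [2.495, 1.908, 0.001]
contact_force: [-0.5, 0.9, 0.5]
opening: 0.06
```

```bash
python3 - <<'E'
from h import *
st(); cmd([.566,-.009,.20],ori(18,0))
E
```

```text
t 2.05 q [0.1  0.13 1.69 0.   1.32 0.37] tcp [0.4541 0.1583 0.405 ] grasp [0.4542 0.1583 0.25  ] F [-0.5  0.9  0.5] op 60.0
TCP [ 0.566 -0.009  0.355] dist 0.20734693896921025 deg 56.82041442034184
[0.0002, -0.0002, 0.6313, -0.2643, 0.3035, 0.1]
```

Call:
move_arm([
  [0,0,0.12,-0.05,0.06,0.02,60],
  [0,0,0.24,-0.1,0.12,0.04,60],
  [0,0,0.36,-0.15,0.18,0.06,60],
  [0,0,0.48,-0.2,0.24,0.08,60],
  [0,0,0.6,-0.25,0.29,0.1,60],
  [0,0,0.6313,-0.2643,0.3035,0.1,60],
  [0,0,0.6313,-0.2643,0.3035,0.1,60],
])

```text
clock: 2.92
tcp_pos: [0.5663, -0.0098, 0.3546]
tcp_rot: [-3.103, -0.49, -0.0]
contact_force: [-0.3, 0.3, -0.2]
opening: 0.0602
```

```bash
python3 - <<'E'
from h import *
st(); wshot("w1")
for t in ["steel_weight_mid","terrace_board"]:
    print(t,[(round(d["conf"],2),d["bbox"],np.round(np.argwhere(d["mask"]).mean(0)[::-1],1)) for d in bot.silhouettes("wrist",t)[:2]])
H=np.array([[-.0565,.02],[0,0]])
P=[[x,y,.0085] for x in(-.076,.076) for y in(-.05,.05)]+[[x,y,.006] for x in(-.066,-.022) for y in(-.019,.019)]+[[x,y,.050] for x in (2e-3,.048) for y in(-.017,.017)]
print(proj("wrist",tf(BOARD,P)).round(0).tolist())
E
```

```text
t 2.925 q [-0.21  0.33  1.57  0.    1.25  1.04] tcp [ 0.5663 -0.0098  0.3546] grasp [ 0.5663 -0.0098  0.1996] F [-0.3  0.3 -0.2] op 60.2
steel_weight_mid [(0.62, [301.8, 187.8, 337.0, 247.4], array([318.5, 216.5]))]
terrace_board [(0.7, [249.5, 49.9, 388.5, 255.0], array([319.5, 144.4]))]
[[382.0, 252.0], [259.0, 253.0], [390.0, 50.0], [250.0, 50.0], [344.0, 240.0], [297.0, 240.0], [344.0, 186.0], [296.0, 186.0], [346.0, 159.0], [295.0, 159.0], [347.0, 85.0], [294.0, 86.0]]
```

View pics/w1.png

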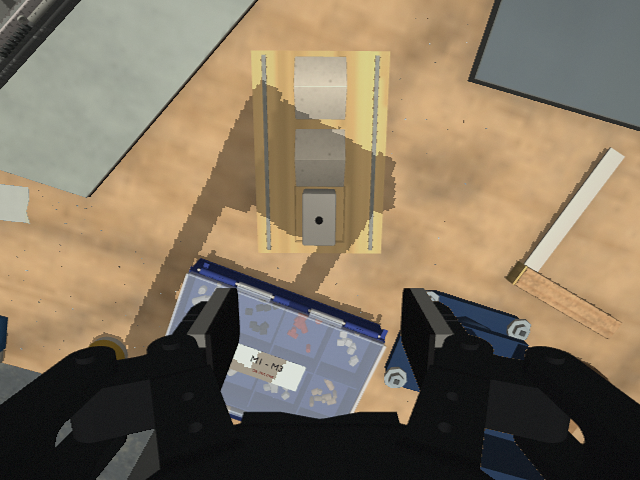

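```bash
python3 - <<'E'
from h import *
lw(); P=at_z("wrist",[319.3,217.5],.031); print(P,inv(BOARD,P)); print(proj("wrist",tf(BOARD,[[-.044,0,.031]])))
p=tf(BOARD,[-.044,0,.0285])[0]
cmd(P[:2].tolist()+[.06],ori(np.degrees(.315),0)); cmd(P[:2].tolist()+[.0285],ori(np.degrees(.315),0))
E
```

```text
[ 0.56753044 -0.00858294  0.031     ] [[-0.04199853  0.00076662  0.031     ]]
[[320.34023373 220.14355897]]
TCP [ 0.568 -0.009  0.215] dist 0.14013992225718824 deg 0.05332267378795113
[-0.0001, -0.0003, 0.0005, 0.0032, 0.0014, 0.2803]
TCP [ 0.568 -0.009  0.184] dist 0.17163780213859084 deg 0.05332267378795113
[-0.0001, -0.0003, 0.0005, 0.0032, 0.0014, 0.3433]
```

Call:
move_arm([
  [0,0,0,0,0,0.07,50],
  [0,0,0,0,0,0.15,50],
  [0,0,0,0.003,0.001,0.22,50],
  [0,0,0,0.003,0.001,0.28,50],
  [0,0,0,0.003,0.001,0.32,50],
  [0,0,0,0.003,0.001,0.3433,50],
  [0,0,0,0.003,0.001,0.3433,50],
  [0,0,0,0.003,0.001,0.3433,10],
  [0,0,0,0.003,0.001,0.3433,10],
  [0,0,0,0.003,0.001,0.3433,10],
  [0,0,0,0.003,0.001,0.3433,10],
])

```text
clock: 4.45
tcp_pos: [0.568, -0.0084, 0.1848]
tcp_rot: [3.102, 0.494, 0.005]
contact_force: [-0.2, 1.0, 6.6]
opening: 0.0232
```

```bash
python3 - <<'E'
from h import *
st(); o=ori(np.degrees(.315),0)
P=tf(BOARD,[[-.042,0,.08],[.0,-.095,.08],[.0,-.095,.0235]])
for p in P: cmd(p,o)
E
```

```text
t 4.45 q [-0.21  0.52  1.74  0.    0.87  1.04] tcp [ 0.568  -0.0084  0.1848] grasp [ 0.5685 -0.0085  0.0298] F [-0.2  1.   6.6] op 23.2
TCP [ 0.568 -0.009  0.235] dist 0.0501646030559165 deg 0.1788518885237826
[0.0006, -0.0018, 0.0005, -0.0007, 0.0016, -0.1003]
TCP [ 0.637 -0.087  0.235] dist 0.11578724388282322 deg 0.1788518885237826
[0.0006, -0.0018, 0.0005, 0.0831, 0.1917, -0.0999]
TCP [ 0.637 -0.087  0.178] dist 0.1045526002511107 deg 0.1788518885237826
[0.0006, -0.0018, 0.0005, 0.0828, 0.1916, 0.0131]
```

Call:
move_arm([
  [0,0,0,0,0,-0.03,10],
  [0,0,0,0,0,-0.08,10],
  [0,0,0,0,0,-0.11,10],
  [0,0,0,0,0,-0.11,10],
])

```text
clock: 4.95
tcp_pos: [0.5683, -0.0086, 0.2414]
tcp_rot: [3.101, 0.494, 0.009]
contact_force: [0.2, -0.1, -1.6]
opening: 0.0238
```

```bash
python3 - <<'E'
from h import *
st(); wshot("w2"); o=ori(np.degrees(.315),0)
P=tf(BOARD,[[.0,-.095,.085],[.0,-.095,.025]])
for p in P: cmd(p,o)
E
```

```text
t 4.95 q [-0.21  0.45  1.7   0.    0.99  1.04] tcp [ 0.5683 -0.0086  0.2414] grasp [ 0.5692 -0.0087  0.0864] F [ 0.2 -0.1 -1.6] op 23.8
TCP [ 0.637 -0.087  0.24 ] dist 0.10443628169445346 deg 0.23971458217011749
[0.001, -0.0024, 0.0005, 0.0832, 0.1916, 0.0013]
TCP [ 0.637 -0.087  0.18 ] dist 0.12060355712595405 deg 0.23971458217011749
[0.001, -0.0024, 0.0005, 0.0827, 0.1914, 0.1213]
```

View pics/w2.png

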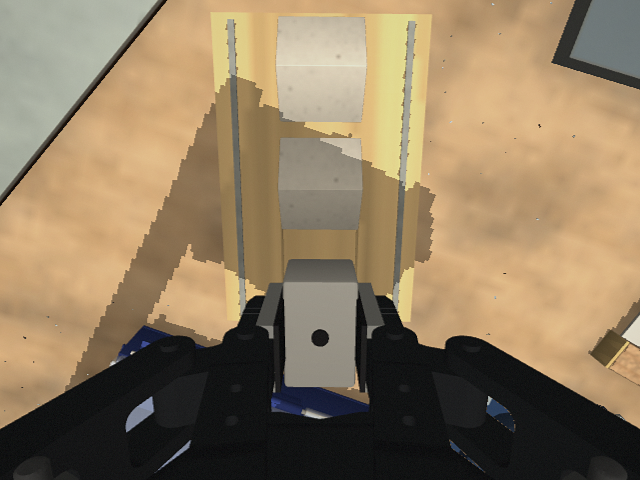

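Call:
move_arm([
  [0,0,0,0.03,0.07,0,10],
  [0,0,0,0.06,0.14,0,10],
  [0,0,0,0.083,0.19,0,10],
  [0,0,0,0.083,0.19,0.04,10],
  [0,0,0,0.083,0.19,0.08,10],
  [0,0,0,0.083,0.19,0.11,10],
  [0,0,0,0.083,0.19,0.122,10],
  [0,0,0,0.083,0.19,0.124,10],
  [0,0,0,0.083,0.19,0.124,10],
  [0,0,0,0.083,0.19,0.123,45],
  [0,0,0,0.083,0.19,0.123,45],
  [0,0,0,0.083,0.19,0.12,45],
  [0,0,0,0.083,0.19,0.06,45],
  [0,0,0,0.083,0.19,-0.03,45],
  [0,0,0,0.083,0.19,-0.12,45],
  [0,0,0,0.083,0.19,-0.2,45],
])

```text
clock: 7.0
tcp_pos: [0.6364, -0.0859, 0.3427]
tcp_rot: [3.101, 0.494, 0.008]
contact_force: [0.5, -0.1, -0.5]
opening: 0.045
```

```bash
python3 - <<'E'
from h import *
st(); wshot("w3"); 
E
```

```text
t 7.0 q [-0.31  0.46  1.39  0.    1.28  0.95] tcp [ 0.6364 -0.0859  0.3427] grasp [ 0.6372 -0.086   0.1877] F [ 0.5 -0.1 -0.5] op 45.0
```

View pics/w3.png

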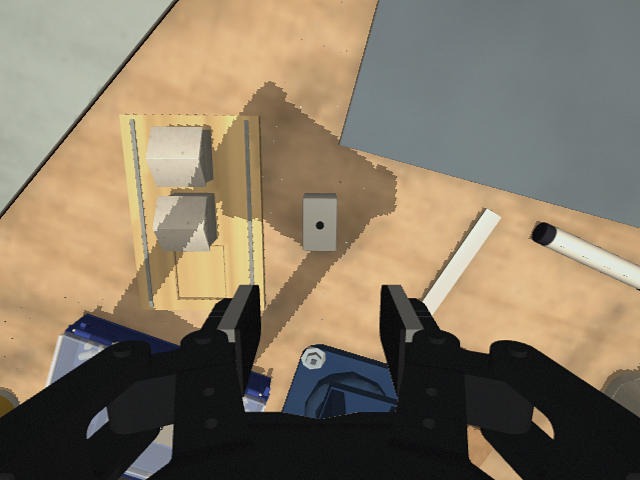

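```bash
python3 - <<'E'
from h import *
lw(); P=[[x,y,.0085] for x in(-.066,-.022) for y in(-.019,.019)]+[[-.076,-.05,.0085],[-.076,.05,.0085],[.076,.05,.0085],[.076,-.05,.0085]]
print(proj("wrist",tf(BOARD,P)).round(0).tolist())
t=np.radians(40);u=np.array([np.sin(t),0,-np.cos(t)]);n=np.array([np.cos(t),0,np.sin(t)])
h=np.array([-.034,-.04,.04])
o=ori(58.5,40)
cmd(tf(BOX,h-.15*u+.05*n)[0],o)
E
```

```text
[[226.0, 298.0], [179.0, 298.0], [223.0, 246.0], [174.0, 246.0], [265.0, 309.0], [142.0, 309.0], [118.0, 114.0], [258.0, 114.0]]
TCP [0.519 0.168 0.306] dist 0.2833927921024478 deg 55.88971894190511
[0.1637, 0.4198, -0.4273, -0.0679, -0.5568, 0.0811]
```

Call:
move_arm([
  [0.02,0.05,-0.05,-0.02,-0.08,-0.06,60],
  [0.04,0.1,-0.1,-0.04,-0.16,-0.08,60],
  [0.06,0.16,-0.16,-0.06,-0.26,-0.08,60],
  [0.08,0.22,-0.22,-0.065,-0.36,-0.06,60],
  [0.11,0.28,-0.28,-0.07,-0.46,-0.03,60],
  [0.135,0.34,-0.345,-0.07,-0.54,0.03,60],
  [0.155,0.4,-0.4,-0.068,-0.5568,0.07,60],
  [0.1637,0.4198,-0.4273,-0.0679,-0.5568,0.0811,60],
  [0.1637,0.4198,-0.4273,-0.0679,-0.5568,0.0811,60],
])

```text
clock: 8.18
tcp_pos: [0.5192, 0.1677, 0.3051]
tcp_rot: [-2.334, -1.305, -0.847]
contact_force: [0.0, 0.5, 0.1]
opening: 0.0602
```

```bash
python3 - <<'E'
from h import *
st(); wshot("w4"); 
for t in ["house_mid","long_house_mid"]:
    print(t,[(round(d["conf"],2),d["bbox"],np.round(np.argwhere(d["mask"]).mean(0)[::-1],1)) for d in bot.silhouettes("wrist",t)[:2]])
def bl(c,sx,sy,z):return [[c[0]+a*sx,c[1]+b*sy,z] for a,b in((-1,-1),(-1,1),(1,1),(1,-1))]
for nm,P in (("ridge",[[-.034,-.057,.062],[-.034,-.023,.062]]),("eaves",bl([-.034,-.04],.02,.017,.048)),("foot",bl([-.034,-.04],.018,.015,.018)),("flap",[[-.082,.142,.104],[-.082,-.142,.104]]),("hood",[[-.029,.145,.202],[-.029,-.145,.202]])):
    print(nm,proj("wrist",tf(BOX,P)).round(0).tolist())
E
```

```text
t 8.175 q [-0.09  0.26  1.93  0.89  0.83 -0.12] tcp [0.5192 0.1677 0.3051] grasp [0.5711 0.2526 0.1863] F [0.  0.5 0.1] op 60.2
house_mid [(0.78, [295.9, 256.9, 345.1, 320.1], array([320.4, 289.7]))]
long_house_mid [(0.56, [184.2, 248.2, 238.9, 311.9], array([208.8, 273.5]))]
ridge [[346.0, 282.0], [296.0, 282.0]]
eaves [[346.0, 316.0], [296.0, 316.0], [297.0, 262.0], [344.0, 262.0]]
foot [[341.0, 323.0], [301.0, 323.0], [302.0, 278.0], [340.0, 278.0]]
flap [[-21.0, 343.0], [513.0, 342.0]]
hood [[-181.0, 148.0], [607.0, 146.0]]
```

View pics/w4.png

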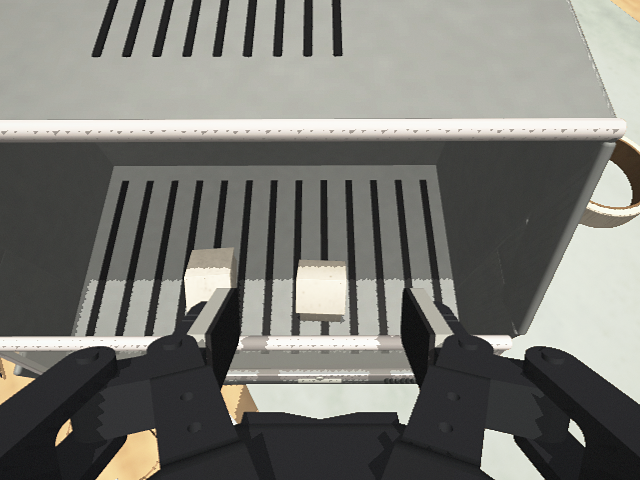

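```bash
python3 - <<'E'
import cv2
i=cv2.imread("pics/w4.png");cv2.imwrite("pics/w4z.png",cv2.resize(i[240:340,180:360],None,fx=4.4,fy=4.4,interpolation=cv2.INTER_CUBIC))
E
```

```text
(no output)
```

View pics/w4z.png

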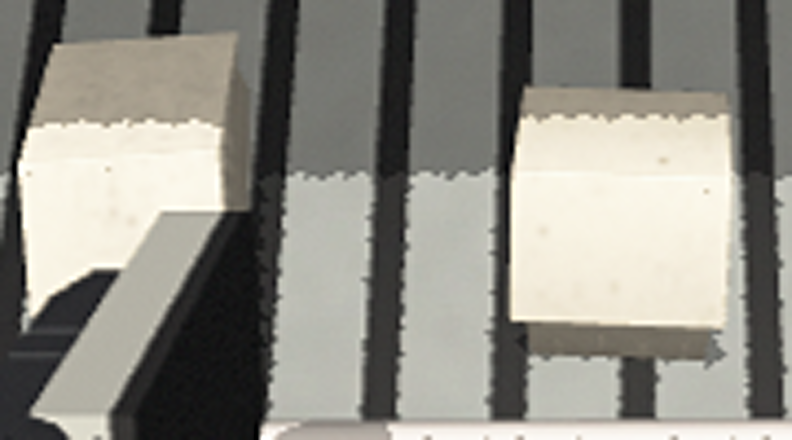

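```bash
python3 - <<'E'
from h import *
lw()
E_=[[-.017,-.02,.048],[.017,-.02,.048],[-.017,0,.062],[.017,0,.062],[-.017,.02,.048],[.017,.02,.048]]
# house x along box -y: image left = box +y => house x sign irrelevant; take house yaw ~ BOX-90deg : x-> -boxy (right), y-> box x (back)
uv=[[295.9,312.7],[344.5,314.5],[296.6,279.5],[346.1,280.2],[299.1,259.8],[345.2,261.6]]
h0=tf(BOX,[-.034,-.04,0])[0]
p,r=fit([("wrist",[a],[b]) for a,b in zip(E_,uv)],[h0[0],h0[1],1.0218-np.pi/2])
print(p,np.degrees(p[2])+90,r.round(1).tolist(),inv(BOX,[[p[0],p[1],.04]]))
for uv,z in (([233.9,247.5],.045),([230,280],.054),([184.5,275],.054)): print(inv(BOX,at_z("wrist",uv,z)))
E
```

```text
[ 0.60274135  0.30328709 -0.58364527] 56.559589116033 [[-0.3, 0.6], [0.5, 0.4], [-0.4, -0.4], [0.2, 0.4], [-0.3, -0.5], [0.2, -0.9]] [[-0.03267583 -0.04031731  0.04      ]]
[[-0.00130909  0.02494601  0.045     ]]
[[-0.02992172  0.02340641  0.054     ]]
[[-0.02616801  0.05572664  0.054     ]]
```

```bash
cat >> h.py <<'E'
HOUSE=np.array([.6027,.3033,.046]); OH=ori(56.6,40)
def sd(s,d,G=HOUSE,O=OH): return G+O.apply([d,0,s])
E
python3 - <<'E'
from h import *
for s,d in((-.12,.05),(-.06,.048),(0,.048),(0,.024),(0,0)): print(s,d);cmd(sd(s,d),OH)
E
```

```text
-0.12 0.05
TCP [0.526 0.188 0.289] dist 0.027546037748609926 deg 1.8437162002245782
[-0.0127, 0.0001, 0.016, 0.009, -0.0096, 0.0535]
-0.06 0.048
TCP [0.547 0.219 0.242] dist 0.08684984975417938 deg 1.8437162002245782
[-0.0127, 0.0001, 0.016, 0.005, -0.0073, 0.1735]
0 0.048
TCP [0.568 0.251 0.196] dist 0.14676663515063393 deg 1.8437162002245782
[-0.0127, 0.0001, 0.016, 0.005, -0.0049, 0.2935]
0 0.024
TCP [0.558 0.235 0.18 ] dist 0.1483347773792733 deg 1.8437162002245782
[-0.0127, 0.0001, 0.016, -0.043, -0.0061, 0.2935]
0 0
TCP [0.548 0.22  0.165] dist 0.15368138197868297 deg 1.8437162002245782
[-0.0127, 0.0001, 0.016, -0.091, -0.0073, 0.2935]
```

Call:
move_arm([
  [-0.0127,0,0.016,0.009,-0.009,0.0535,60],
  [-0.0127,0,0.016,0.005,-0.007,0.11,60],
  [-0.0127,0,0.016,0.005,-0.007,0.17,60],
  [-0.0127,0,0.016,0.005,-0.005,0.22,60],
  [-0.0127,0,0.016,0.005,-0.005,0.26,60],
  [-0.0127,0,0.016,0.005,-0.005,0.29,60],
  [-0.0127,0,0.016,0.005,-0.005,0.2935,60],
])

```text
clock: 9.2
tcp_pos: [0.5682, 0.2513, 0.1952]
tcp_rot: [-2.361, -1.272, -0.858]
contact_force: [1.0, -0.1, -0.9]
opening: 0.0603
```

```bash
python3 - <<'E'
from h import *
st(); wshot("w5")
c=bot.capture("side"); cv2.imwrite("pics/s5.png",cv2.resize(c["pixels"][40:290,250:530,::-1],None,fx=2.4,fy=2.4,interpolation=cv2.INTER_CUBIC))
for s,d in((0,.024),(0,0)): print(s,d);cmd(sd(s,d),OH)
E
```

```text
t 9.2 q [ 0.09  0.52  1.86  1.13  0.59 -0.26] tcp [0.5682 0.2513 0.1952] grasp [0.6229 0.3344 0.0764] F [ 1.  -0.1 -0.9] op 60.3
0 0.024
TCP [0.558 0.235 0.18 ] dist 0.024228722882082394 deg 0.016034558913792924
[0.0001, -0.0, 0.0002, -0.0485, -0.0001, 0.0003]
0 0
TCP [0.548 0.22  0.165] dist 0.04822840002684633 deg 0.016034558913792924
[0.0001, -0.0, 0.0002, -0.0965, -0.0002, 0.0003]
```

View pics/w5.png

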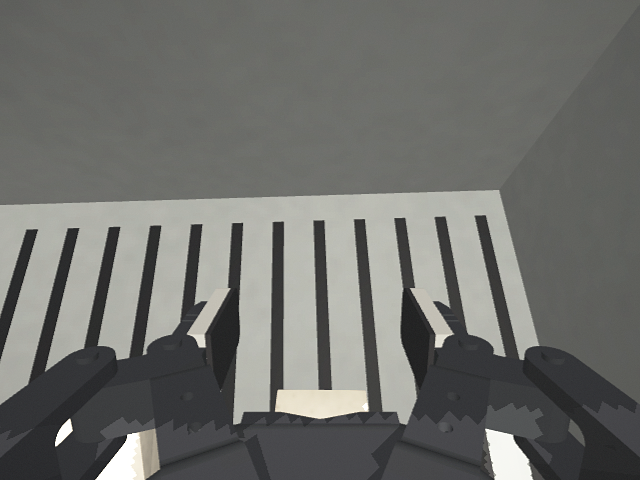

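View pics/s5.png

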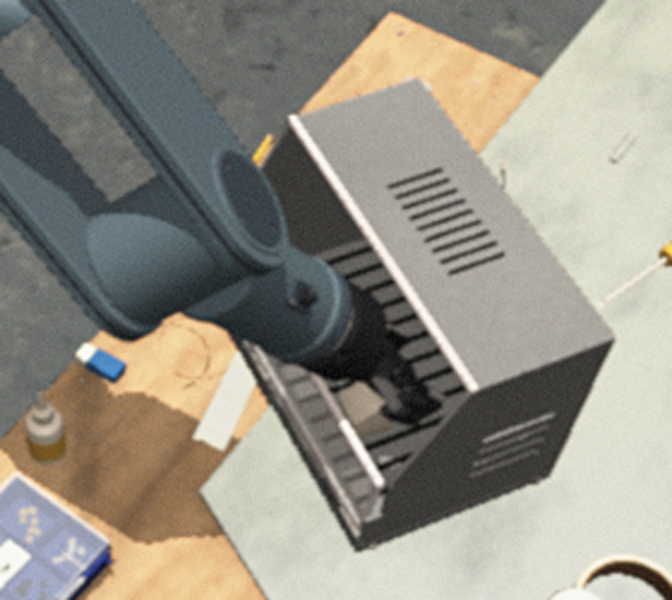

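Call:
move_arm([
  [0,0,0,-0.015,0,0,60],
  [0,0,0,-0.03,0,0,60],
  [0,0,0,-0.045,0,0,60],
  [0,0,0,-0.06,0,0,60],
  [0,0,0,-0.075,0,0,60],
  [0,0,0,-0.087,0,0,60],
  [0,0,0,-0.0965,0,0,60],
  [0,0,0,-0.0965,0,0,60],
])

```text
clock: 10.3
tcp_pos: [0.5475, 0.2197, 0.1643]
tcp_rot: [-2.362, -1.271, -0.858]
contact_force: [1.5, 0.8, 0.5]
opening: 0.06
```

```bash
python3 - <<'E'
from h import *
st(); wshot("w6")
c=bot.capture("side"); cv2.imwrite("pics/s6.png",cv2.resize(c["pixels"][40:290,250:530,::-1],None,fx=2.4,fy=2.4,interpolation=cv2.INTER_CUBIC))
print(proj("wrist",tf(np.array([.6027,.3033,-.5836]),[[-.017,-.02,.048],[.017,-.02,.048],[-.017,0,.062],[.017,0,.062],[-.017,.02,.048],[.017,.02,.048]])).round(0).tolist())
cmd(sd(0,0),OH)
E
```

```text
t 10.3 q [ 0.02  0.55  1.95  1.26  0.59 -0.46] tcp [0.5475 0.2197 0.1643] grasp [0.6023 0.3028 0.0455] F [1.5 0.8 0.5] op 60.0
[[266.0, 390.0], [376.0, 390.0], [265.0, 315.0], [378.0, 315.0], [273.0, 269.0], [369.0, 269.0]]
TCP [0.548 0.22  0.165] dist 0.00033524171485879137 deg 0.033100381712451235
[-0.0002, 0.0003, -0.0001, 0.0007, 0.0, -0.0001]
```

View pics/w6.png

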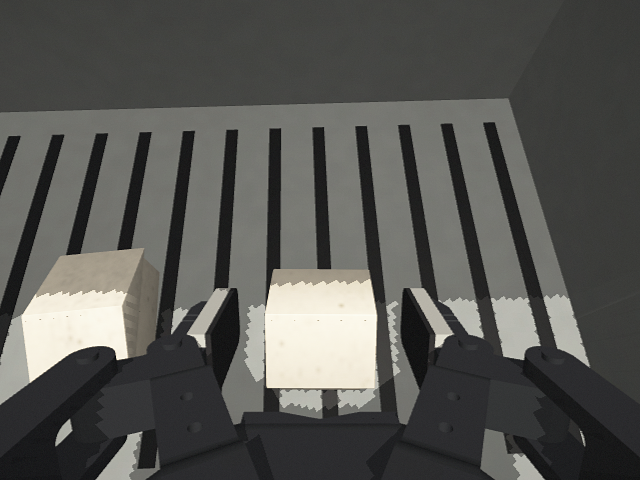

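View pics/s6.png

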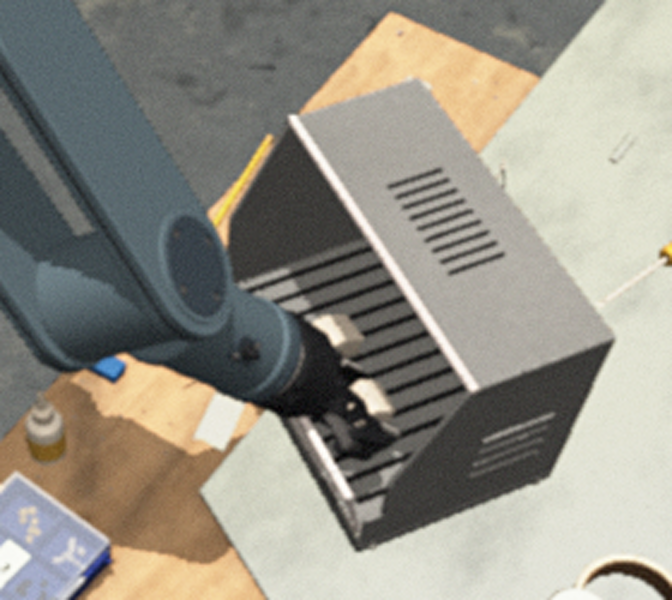

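Call:
move_arm([
  [0,0,0,0,0,0,20],
  [0,0,0,0,0,0,20],
  [0,0,0,0,0,0,20],
  [0,0,0,0,0,0,20],
  [0,0,0,0,0,0,20],
  [0,0,0,0,0,0,20],
  [0,0,0,0,0,0,20],
])

```text
clock: 11.28
tcp_pos: [0.5477, 0.2199, 0.1645]
tcp_rot: [-2.361, -1.271, -0.859]
contact_force: [1.2, 1.3, 1.0]
opening: 0.0332
```

```bash
python3 - <<'E'
from h import *
st(); wshot("w7")
E
```

```text
t 11.275 q [ 0.02  0.55  1.95  1.26  0.59 -0.46] tcp [0.5477 0.2199 0.1645] grasp [0.6025 0.3031 0.0457] F [1.2 1.3 1. ] op 33.2
```

View pics/w7.png

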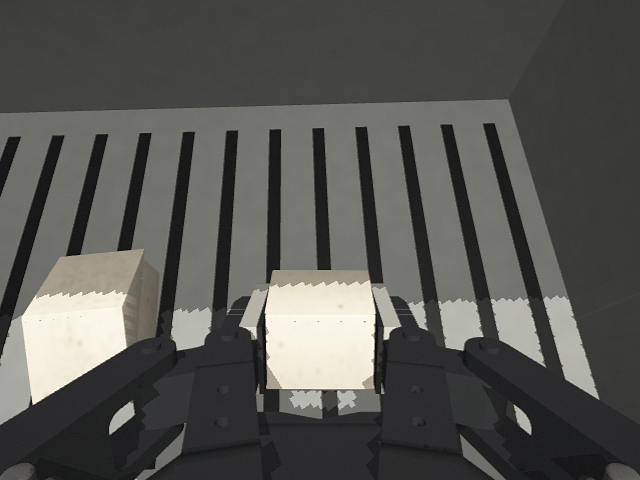

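Call:
move_arm([
  [0,0,0,0.015,0,0,20],
  [0,0,0,0.035,0,0,20],
  [0,0,0,0.06,0,0,20],
  [0,0,0,0.085,0,0,20],
  [0,0,0,0.098,0,0,20],
  [0,0,0,0.098,0,-0.02,20],
  [0,0,0,0.098,0,-0.06,20],
  [0,0,0,0.098,0,-0.12,20],
  [0,0,0,0.098,0,-0.18,20],
  [0,0,0,0.098,0,-0.24,20],
  [0,0,0,0.098,0,-0.3,20],
  [0,0,0,0.098,0,-0.35,20],
  [0,0,0,0.098,0,-0.35,20],
])

```text
clock: 12.95
tcp_pos: [0.5063, 0.1564, 0.3315]
tcp_rot: [-2.363, -1.271, -0.862]
contact_force: [0.5, -0.5, -1.0]
opening: 0.033
```

```bash
python3 - <<'E'
from h import *
st(); wshot("w8")
c=bot.capture("side"); cv2.imwrite("pics/s8.png",cv2.resize(c["pixels"][40:290,250:530,::-1],None,fx=2.4,fy=2.4,interpolation=cv2.INTER_CUBIC))
yaw=np.degrees(.315)
G=tf(BOARD,[-.044,0,.034])[0]
cmd(G+[0,0,.1],ori(yaw,40)); cmd(G,ori(yaw,40))
E
```

```text
t 12.95 q [-0.12  0.19  1.94  0.86  0.86 -0.06] tcp [0.5063 0.1564 0.3315] grasp [0.5615 0.2393 0.2128] F [ 0.5 -0.5 -1. ] op 33.0
TCP [ 0.471 -0.041  0.253] dist 0.21528956540761637 deg 38.505333777774254
[-0.2751, 0.0005, 0.3277, -0.3818, 0.1596, -0.1189]
TCP [ 0.471 -0.041  0.153] dist 0.26788462558193893 deg 38.505333777774254
[-0.2751, 0.0005, 0.3277, -0.5103, 0.1597, 0.0343]
```

View pics/w8.png

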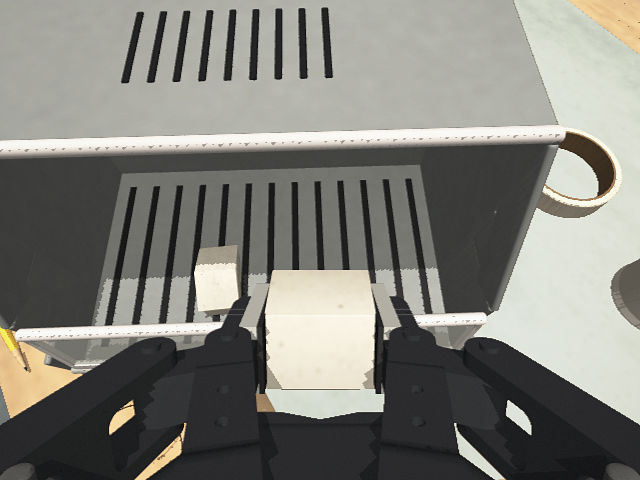

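View pics/s8.png

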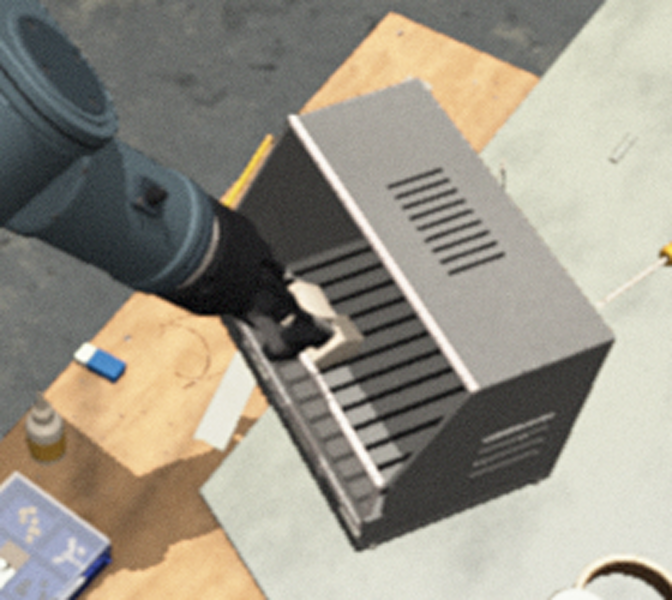

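```bash
python3 - <<'E'
from h import *
T=None
# w1 camera
c={}
lw(); f,cx,cy,_,_=CAM["wrist"]
s={"tcp_pos":np.array([.5663,-.0098,.3546]),"tcp_rot":np.array([-3.103,-.49,0])}
he=np.array([[2.92469497e-04,-9.65952564e-01,-2.58719074e-01,6.56029788e-02],[9.99999926e-01,3.46806037e-04,-1.64381791e-04,4.32681711e-04],[2.48510349e-04,-2.58719007e-01,9.65952594e-01,3.09906255e-02],[0,0,0,1]])
wc(s,{"fx":f,"cx":cx,"cy":cy,"hand_eye":he})
for uv in([198,262],[384,337]): P=at_z("wrist",uv,.039); print(P,inv(BOARD,P))
# vice top corner candidates
for uv in([430,295],[525,325]): print("vice",at_z("wrist",uv,.08))
G=np.array([-.044,0,.034]);o=ori(0,40)
for yy in(-.043,.043):
  for z in(-.054,-.08,-.11): print(G+o.apply([-.0425,yy,z]))
E
```

```text
[0.50996207 0.06629327 0.039     ] [[-0.07353644  0.08979428  0.039     ]]
[ 0.49467455 -0.0859969   0.039     ] [[-0.13525376 -0.05026634  0.039     ]]
vice [ 0.55150423 -0.09002106  0.08      ]
vice [ 0.55102979 -0.15777888  0.08      ]
[-0.11126742  0.043       0.04804793]
[-0.1279799   0.043       0.06796508]
[-0.14726353  0.043       0.09094642]
[-0.11126742 -0.043       0.04804793]
[-0.1279799  -0.043       0.06796508]
[-0.14726353 -0.043       0.09094642]
```

```bash
python3 - <<'E'
from h import *
for uv in([417,240],[470,238],[418,282],[440,238]): print("top",uv,[at_z("top",uv,z)[:2].round(3).tolist() for z in(.0,.06,.13)])
for uv in([188,313],[250,352],[165,300],[215,393]): print("side",uv,[at_z("side",uv,z)[:2].round(3).tolist() for z in(.0,.06,.13)])
E
```

```text
top [417, 240] [[0.542, -0.114], [0.531, -0.101], [0.519, -0.087]]
top [470, 238] [[0.547, -0.232], [0.536, -0.212], [0.523, -0.19]]
top [418, 282] [[0.449, -0.113], [0.443, -0.1], [0.437, -0.086]]
top [440, 238] [[0.547, -0.165], [0.536, -0.15], [0.523, -0.131]]
side [188, 313] [[0.376, -0.118], [0.403, -0.13], [0.435, -0.144]]
side [250, 352] [[0.524, -0.109], [0.543, -0.122], [0.564, -0.136]]
side [165, 300] [[0.32, -0.123], [0.351, -0.135], [0.387, -0.149]]
side [215, 393] [[0.521, -0.205], [0.54, -0.212], [0.561, -0.22]]
```

Call:
move_arm([
  [-0.04,0,0.05,-0.04,0.02,-0.02,20],
  [-0.09,0,0.11,-0.11,0.05,-0.04,20],
  [-0.14,0,0.17,-0.19,0.08,-0.06,20],
  [-0.19,0,0.23,-0.27,0.11,-0.09,20],
  [-0.24,0,0.28,-0.34,0.14,-0.11,20],
  [-0.27,0,0.32,-0.375,0.157,-0.118,20],
  [-0.2751,0.0005,0.3277,-0.3818,0.1596,-0.1189,20],
  [-0.2751,0.0005,0.3277,-0.3818,0.1596,-0.1189,20],
])

```text
clock: 14.05
tcp_pos: [0.4711, -0.0402, 0.2522]
tcp_rot: [-2.819, -0.449, -1.024]
contact_force: [-0.5, -0.4, -0.4]
opening: 0.033
```

```bash
python3 - <<'E'
from h import *
st(); wshot("w9")
yaw=np.degrees(.315)
G=tf(BOARD,[-.044,0,.034])[0]
cmd(G+[0,0,.03],ori(yaw,40)); cmd(G,ori(yaw,40))
print(proj("wrist",tf(BOARD,[[x,y,.0085] for x in(-.066,-.022) for y in(-.019,.019)]+[[.076,.05,.0085],[.076,-.05,.0085]])).round(0).tolist())
E
```

```text
t 14.05 q [-0.51  0.2   2.19  1.17  0.54 -0.24] tcp [ 0.4711 -0.0402  0.2522] grasp [ 0.5656 -0.0091  0.1334] F [-0.5 -0.4 -0.4] op 33.0
TCP [ 0.471 -0.041  0.183] dist 0.06979616435820833 deg 0.13135370383858566
[-0.0013, 0.0002, 0.0007, -0.0901, 0.0015, 0.1066]
TCP [ 0.471 -0.041  0.153] dist 0.09979488593958571 deg 0.13135370383858566
[-0.0013, 0.0002, 0.0007, -0.1287, 0.0016, 0.1526]
[[354.0, 411.0], [290.0, 411.0], [352.0, 336.0], [293.0, 336.0], [255.0, 203.0], [390.0, 203.0]]
```

View pics/w9.png

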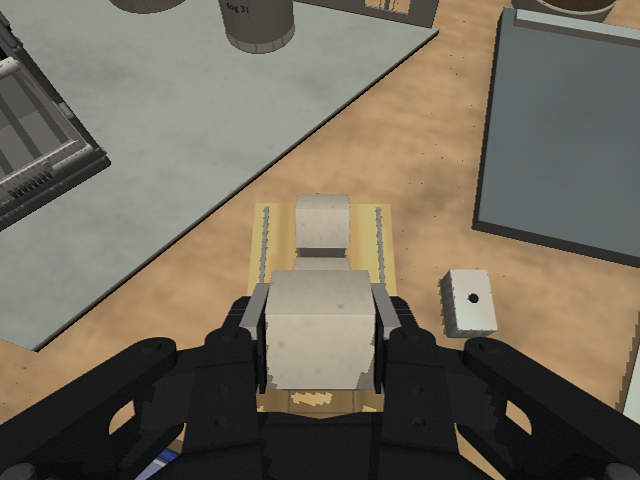

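Call:
move_arm([
  [-0.0013,0,0,-0.025,0,0.03,20],
  [-0.0013,0,0,-0.06,0.001,0.07,20],
  [-0.0013,0,0,-0.09,0.0015,0.1066,20],
  [-0.0013,0,0,-0.11,0.0015,0.13,20],
  [-0.0013,0,0,-0.12,0.0015,0.1423,20],
  [-0.0013,0,0,-0.125,0.0015,0.1482,20],
  [-0.0013,0,0,-0.1287,0.0015,0.1526,20],
  [-0.0013,0,0,-0.1287,0.0015,0.1526,20],
])

```text
clock: 15.1
tcp_pos: [0.4713, -0.0406, 0.1529]
tcp_rot: [-2.82, -0.45, -1.027]
contact_force: [0.1, -0.0, -0.5]
opening: 0.0333
```

```bash
python3 - <<'E'
from h import *
st(); wshot("w10")
c=bot.capture("side"); cv2.imwrite("pics/s10.png",cv2.resize(c["pixels"][250:390,220:400,::-1],None,fx=4,fy=4,interpolation=cv2.INTER_CUBIC))
E
```

```text
t 15.1 q [-0.51  0.45  2.27  1.73  0.5  -0.88] tcp [ 0.4713 -0.0406  0.1529] grasp [ 0.566  -0.0097  0.0342] F [ 0.1 -0.  -0.5] op 33.3
```

View pics/w10.png

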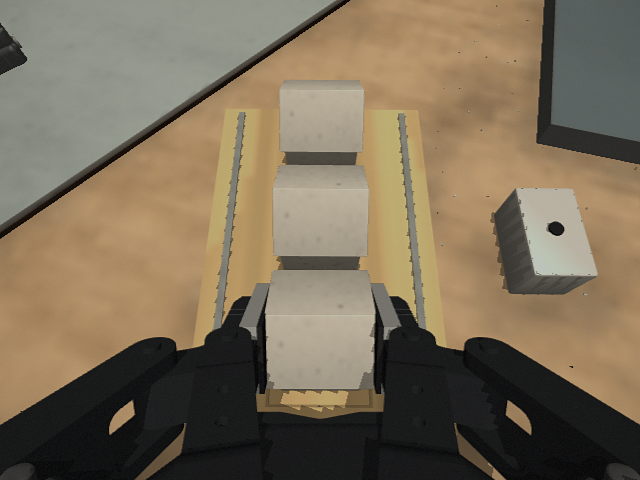

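View pics/s10.png

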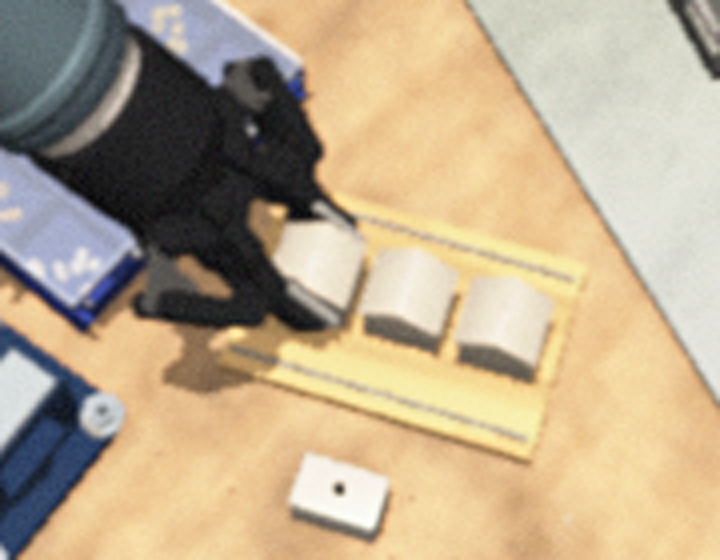

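Call:
move_arm([
  [0,0,0,-0.0013,0,0.0015,20],
  [0,0,0,-0.0013,0,0.0015,20],
  [0,0,0,-0.001,0,0.001,40],
  [0,0,0,-0.001,0,0.001,55],
  [0,0,0,-0.001,0,0.001,55],
  [0,0,0,0,0,-0.02,55],
  [0,0,0,0,0,-0.08,55],
  [0,0,0,0,0,-0.15,55],
  [0,0,0,0,0,-0.22,55],
  [0,0,0,0,0,-0.22,55],
])

```text
clock: 16.45
tcp_pos: [0.4036, -0.0631, 0.2387]
tcp_rot: [-2.822, -0.451, -1.032]
contact_force: [-0.5, -0.2, 0.2]
opening: 0.0555
```

```bash
python3 - <<'E'
from h import *
st(); wshot("w11")
c=bot.capture("side"); cv2.imwrite("pics/s11.png",c["pixels"][:,:,::-1])
P=tf(BOARD,[[-.044+a,b,z] for a,z in((-.02,.036),(0,.05),(.02,.036)) for b in(-.017,.017)]); print(proj("wrist",P).round(1).tolist())
i=cv2.imread("pics/w11.png");
for p in proj("wrist",P): cv2.circle(i,tuple(int(round(v)) for v in p),2,(0,0,255),-1)
cv2.imwrite("pics/w11m.png",i)
E
```

```text
t 16.45 q [-0.69  0.14  2.34  1.23  0.61 -0.47] tcp [ 0.4036 -0.0631  0.2387] grasp [ 0.4988 -0.0327  0.1202] F [-0.5 -0.2  0.2] op 55.5
[[347.8, 272.3], [289.1, 272.2], [348.5, 230.7], [288.7, 230.6], [346.0, 211.6], [291.2, 211.4]]
```

View pics/w11m.png

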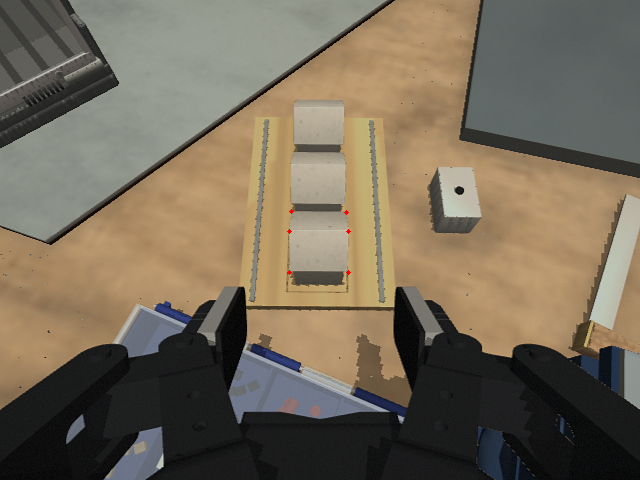

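View pics/s11.png

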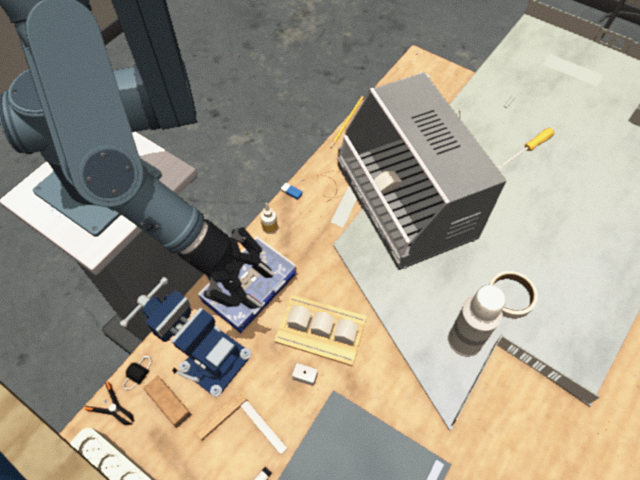

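```bash
python3 - <<'E'
from rig import bot
print(bot.hand_in(), bot.sense()["clock"])
E
```

```text
the job is handed in; nothing more can be done
the job is handed in; nothing more can be done
```

I moved the steel weight off the end plot and set it flat on the bench, about 95 mm to the right of the board's centre line. I then reached in over the flap at a 40° tilt, holding it open with the hand. I gripped the short house by its gable ends, withdrew it and stood it in the end plot. The job was handed in at about 16.5 s on the robot's clock; no verdict is reported.

- **House:** in the last wrist picture its eaves and ridge lie within about 1 to 2 pixels (about 1 mm) of the pose predicted for a house seated square in the plot.
- **Weight:** it lies clear of the board on the bare bench.
- **Box:** in the last side picture the flap looks shut and the long block is still standing in its place inside.
- **Bottle:** it is upright.
- **Robot:** the measured contact force was near zero (under 1 N) and the hand was clear of everything.

The only odd reading was a 6.6 N upward force while closing on the weight. I took it to be the fingertips brushing the board, and it had gone once the weight was lifted. No check failed.

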